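Crack the drying box and hold its lid ajar

ROBOT

A 6-joint arm with a two-finger parallel gripper is mounted at the origin on a cart in front of the work surface, level with it; the furniture and walls round the work are solid. World frame = base frame: x ahead of the robot, y to its left, z up, the work surface at z = 0. Lengths are in m, angles in rad, forces in N, time in s.
With the tool pointing down it reaches from about 0.35 to 0.85 m from the base axis. Payload 8.1 kg.
Tool frame: the origin (TCP) lies between the finger pads, 19 mm behind the fingertips; this is the grasp point; z points along the fingers, y is the line along which they close (so a half turn about z gives the same grasp; the last joint's range is limited). The gripper opens to 93 mm and grips with 3 to 60 N. Pads are 15 mm wide; open, the fingers measure 128 mm over their backs; the gripper's body (75 mm by 188 mm) begins 65 mm behind the grasp point.
Start: joints at [-1.291, 0.13, 1.488, -0, 1.523, -0.085], TCP at [0.214, -0.561, 0.237] pointing down, gripper open.
Joint ranges: [-2.96, 2.96], [-0.89, 2.26], [0.02, 2.5], [-1.34, 4.48], [0, 2.73], [-2.66, 2.66]. Speed limits (rad/s): [2.39, 2.39, 2.79, 3.14, 3.14, 3.14].

INTERFACE

Orientations are given as a rotation vector (axis times angle).
In Python, from plant import read_state, read_camera, close_job gives the robot as it stands. The module is installed in compiled form; this text tells all that it offers.
- The arm moves only by the tool move_arm, never from a script. Its argument "plan" is a list of rows, each a list of 7 numbers: the turn, a rotation vector about the tool's x, y, z in units of 6 degrees (1.0 is 6 degrees), then the shift along the tool's x, y, z in units of 25 mm (1.0 is 25 mm), then the finger opening in mm, from 0 to 93. A call has exactly 10 rows; each row shifts and turns the commanded pose from where the row before left it, along the tool's axes as they then stand; what a row does not reach is not made up. A row lasts 1/10 s, in which the tool goes at most 50 mm and 8.59 degrees, less where a joint would pass 70% of its speed; a pose out of reach is approached as far as the arm can. A call is refused whole if a number of a shift passes 1 or a number of a turn 1, either way. A call with a gripper value outside its range is refused whole. The fingers move at their own pace and stop on an object; "force" is the grip in N (left out, the last holds). Time passes only in rows, so rows that do not move let the fingers close, or fill a call up. It gives the time, the measured TCP pose, the force, the opening and the grip force at its end, in the units of the state.
- read_state(): the state, without advancing time (a new reading comes with each control period).
- read_camera(name): name is "scene" or "top"; returns a dict with "frame" (420x560x3 uint8, red, green, blue), "z_map" (420x560 float32, m along the optical axis (not along the pixel's ray), 0 where there is no reading), "fx", "fy", "cx", "cy" (pixels), "rvec" (rotation vector, rad) and "tvec" (3), from world to camera coordinates, as OpenCV has them. Camera axes: x right, y down, z forward; pixel columns grow to the right and rows downward; lengths in m; the calibration is good to about 2 mm. A picture is of the moment at which its call begins.
- close_job(): hands the job in; it is judged then, once.
The state is a dict: "t": time; "q": joint angles; "dq": joint speeds; "joint_torque": joint torques, N m; "tool_pos": TCP position; "orientation": TCP orientation; "force": force on the tool from outside, world axes, zero at the start; "wrist_torque": the same for the moment, N m; "opening": finger opening in m; "gripper_force": force on a finger pad.
Only numpy, scipy, OpenCV 4.12 (cv2) and the standard library are available. Lean on these libraries where they do the work, as an engineer would, in place of code of your own. Each camera call takes 0.05 s, during which the arm holds its last target. There are 200 camera calls.

TASK

A black brush handle has been left standing on the blue lid of the drying box: take it off and stand it upright on the bench, clear of the box. Then take the lid by its steel bar, break it free of its tight seal without flinging it open (the front edge must never rise more than 60 mm), and hold it only slightly open to vent, with a gap of about 25 mm at the front edge. Finish while still holding the lid there by the bar, and leave the other things on the bench alone.

Things in the scene. Friction and masses are not known exactly. Their poses are not given: they have to be found in the camera images.
- dry_box: grey metal drying box fixed to the bench, 150 (x) x 200 (y) x 85 mm high without the lid, dark foot flange 166 x 216 x 8 mm; origin at the centre of its underside, on the bench; x points from its front (the side with the round dial, facing the robot) to the hinge side, y along the hinge, z up. It cannot be moved
- dry_lid (a joint): angle of the blue hinged lid, rad: 0 shut, grows as the front edge rises; gravity shuts it. Front gap = 153 mm x sin(angle): 25 mm is 0.164 rad. A sprung ball catch makes the seal stick: some 10 to 20 N upward at the bar at first, vanishing after about 5 mm of rise at the front, when the lid pops up to about 12 mm (where the catch can carry it); then only its weight (2 N at the bar) remains
- lid_grip (a point): middle of the lid's steel grip bar: round, 12 mm thick, 90 mm long, parallel to the box's y, on two end posts; its axis is 35 mm above the lid's top (130 mm above the bench when shut), 120 mm in front of the hinge line (45 mm in front of the box's centre). Pinch it from above, fingers closing along the box's x; the bar can turn between the pads. The point turns with the lid
- lid_front (a point): middle of the lower front edge of the lid, 153 mm in front of the hinge; 85 mm above the bench when shut. The lid plate is 156 x 206 x 10 mm, about 0.35 kg, and lies on the 85 mm rim, so its top is 95 mm above the bench; a pale mat covers its rear part
- lid_hinge (a point): fixed point on the hinge axis, mid-width, at the far rim of the box, 85 mm above the bench; the axis runs along the box's y
- brush_handle: the loose black brush handle standing on the rear half of the lid, 40 mm across, 61 mm tall, 41 g, waisted but gripped as a 40 mm round from any side; origin at the centre of its underside, z up. (Other like handles on the bench are not part of the job)
- press_head (a point): obstacle, never moves: underside of the head of the tall light-grey glue press that stands left of the work. Its head and arm fill about x 0.49 to 0.80 m, y 0.10 to 0.22 m, up to 0.45 m above the bench; the start pose of the arm is on its far side, so first draw the tool back to within 0.36 m of the base axis before swinging across to the box
- glue_bottle: bystander: white squeeze bottle with orange nozzle, 54 mm across, 161 mm tall, standing; origin at the centre of its underside
- brush_test: bystander: finished shaving brush standing on its black handle, 68 x 64 x 122 mm; origin at the centre of its underside
- knot_00: bystander: loose cream-coloured brush knot lying down, 62 x 79 x 61 mm; origin at the centre of its underside
- height_gauge: bystander: small grey metal height gauge, 34 x 50 x 83 mm, standing; origin at the centre of its underside

How it is judged:
By the outcome, as a careful person would: the job done as asked, in the order asked, and still so for the second after the job is handed in, while the arm keeps its last pose, push and grip.
It also fails if it takes over 51 s, if anything falls off the work surface, if the arm or the gripper's body presses on something with over 40 N, if the wrist force passes 120 N, or if a joint passes its speed limit or range.

## Working session

There is one attempt and no reset: what is moved stays moved. The work goes in short steps, Python scripts to look and compute and a tool call to move; the robot and the scene stay as the last step left them, time stands still between calls to the robot, and variables do not carry over. Pictures are saved under pics/ and viewed, at most 10 in all, crops included, and the job is handed in when it is done.

Besides the shell and the picture viewer there is one more tool, called after "Request:" as name(argument=value, ...), one argument or row to a line, values as JSON. move_arm: Moves the arm, as the interface text tells. Its arguments: {"type":"object","properties":{"plan":{"type":"array","items":{"type":"array","items":{"type":"number"}}},"force":{"type":"number"}},"required":["plan"]}

```bash
mkdir -p pics
cat > h.py <<'E'
import numpy as np, cv2
from scipy.spatial.transform import Rotation as R
from plant import read_state, read_camera, close_job
def cam(n):
    c=read_camera(n); c['R']=cv2.Rodrigues(np.array(c['rvec'],float))[0]; c['t']=np.array(c['tvec'],float); return c
def cloud(c):
    z=c['z_map']; v,u=np.mgrid[:z.shape[0],:z.shape[1]]
    p=np.stack([(u-c['cx'])/c['fx']*z,(v-c['cy'])/c['fy']*z,z],-1)-c['t']
    w=p@c['R']; w[z==0]=np.nan; return w
def save(c,name): cv2.imwrite('pics/'+name,c['frame'][:,:,::-1])
E
python3 - <<'E'
from h import *
s=read_state(); print(s['tool_pos'],s['orientation'],s['opening'],s['force'],R.from_rotvec(s['orientation']).as_matrix().round(3))
a=cam('top');b=cam('scene')
im=np.hstack([a['frame'],b['frame']]);
save(a,'t0.png');save(b,'s0.png')
np.savez('c0.npz',ta=cloud(a),fa=a['frame'],tb=cloud(b),fb=b['frame'])
for c in(a,b): print(-c['R'].T@c['t'],c['R'].round(2).tolist(),c['fx'])
E
```

```text
[ 0.21392099 -0.5600133   0.23639406] [-3.08770206e+00 -5.69544755e-01  2.94819303e-04] 0.09273760887473159 [ 0.25364873 -0.06910179  0.13338999] [[ 0.934  0.357 -0.001]
 [ 0.357 -0.934  0.002]
 [ 0.    -0.002 -1.   ]]
[ 0.27624293 -0.07761807  1.68007272] [[0.01, -1.0, 0.0], [-0.99, -0.01, -0.15], [0.15, -0.0, -0.99]] 428.6480881799457
[-0.40653669  0.50817179  1.007703  ] [[-0.56, -0.83, -0.02], [-0.5, 0.37, -0.78], [0.65, -0.43, -0.62]] 408.2168137422986
```

View pics/t0.png

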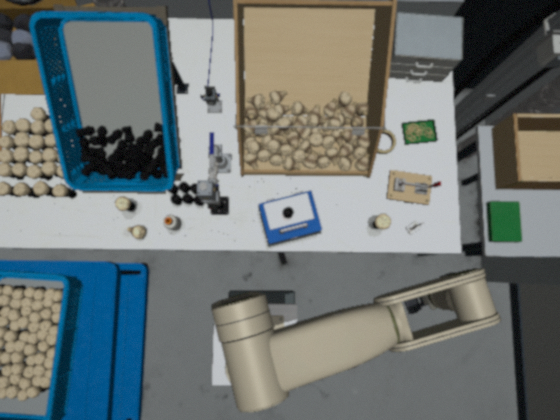

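View pics/s0.png

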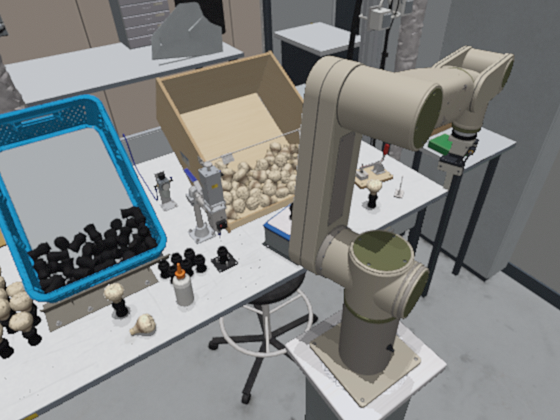

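The top view shows the blue lid at about (290,217) and yawed by about 10°. The handle is at (288,212) on the pale mat and the bar near (293,230). A brush stands at (380,221), the gauge at (414,227), and the press is left of the box at about (210,190). In the scene view the arm hides most of the box.

Run:
```python
from h import *
d=np.load('c0.npz'); w=d['ta'];f=d['fa']
hsv=cv2.cvtColor(f,cv2.COLOR_RGB2HSV)
roi=np.zeros(f.shape[:2],bool); roi[180:255,245:335]=1
# lid outline: points z 0.085..0.105 
m=roi&(w[...,2]>.087)&(w[...,2]<.103)
p=w[m]; print('lid n',len(p),'z',np.median(p[:,2]))
print(cv2.minAreaRect(p[:,:2].astype(np.float32)))
blue=roi&(hsv[...,0]>100)&(hsv[...,0]<125)&(hsv[...,1]>150)
q=w[blue&m]; r=cv2.minAreaRect(q[:,:2].astype(np.float32)); print('blue',r,cv2.boxPoints(r))
hi=roi&(w[...,2]>.11); 
n,l,st,ce=cv2.connectedComponentsWithStats(hi.astype(np.uint8))
for i in range(1,n):
    k=w[l==i]; print(st[i],np.median(k,0),k.min(0),k.max(0))
    if len(k)>4: print(cv2.minAreaRect(k[:,:2].astype(np.float32)))
# everything on bench
b=(w[...,2]>.02)&(w[...,2]<.5)&(w[...,0]<.75)&(w[...,0]>.3)
n,l,st,ce=cv2.connectedComponentsWithStats(b.astype(np.uint8))
for i in range(1,n):
    k=w[l==i]
    if len(k)>6: print(ce[i].round(),k.mean(0).round(3),k.min(0).round(3),k.max(0).round(3))
e=(w[...,2]>-.02)&(w[...,2]<.01); print('bench front edge x at cols',[(c,w[:,c,0][e[:,c]].min().round(3)) for c in(240,260,330,350)])
save({'frame':cv2.resize(f[170:260,160:440],None,fx=2.8,fy=2.8,interpolation=cv2.INTER_CUBIC)},'crop0.png')
```

```text
lid n 2044 z 0.09583680584763352
((0.4781813323497772, -0.12549087405204773), (0.16193033754825592, 0.2058442384004593), 15.42980670928955)
blue ((0.470034122467041, -0.1265823096036911), (0.1466302126646042, 0.1986941397190094), 14.724067687988281) [[ 0.37387615 -0.04913177]
 [ 0.42437708 -0.241301  ]
 [ 0.5661921  -0.20403285]
 [ 0.51569116 -0.01186362]]
[283 207  10  11  90] [ 0.4852393  -0.11685843  0.14650178] [ 0.4665193  -0.13351303  0.13546746] [ 0.50304522 -0.10070538  0.16304048]
((0.4847749173641205, -0.11710827052593231), (0.03646732121706009, 0.03273257240653038), 0.7090722918510437)
[280 223  27  10  90] [ 0.43147864 -0.13764793  0.13558429] [ 0.41452988 -0.18561503  0.11434218] [ 0.44690808 -0.09074863  0.14364524]
((0.43230029940605164, -0.1374693214893341), (0.012667507864534855, 0.09837989509105682), 14.710028648376465)
[ 90. 165.] [0.655 0.619 0.122] [0.537 0.295 0.02 ] [0.75  0.967 0.279]
[210. 178.] [0.588 0.153 0.233] [0.487 0.108 0.02 ] [0.742 0.259 0.406]
[519. 200.] [ 0.544 -0.975  0.118] [ 0.338 -1.153  0.062] [ 0.75  -0.843  0.258]
[307. 159.] [ 0.704 -0.19
[... 726 characters left out ...]
7 0.022] [0.563 0.334 0.073]
[428. 199.] [ 0.561 -0.67   0.022] [ 0.544 -0.677  0.02 ] [ 0.576 -0.658  0.028]
[123. 203.] [0.515 0.493 0.103] [0.489 0.471 0.02 ] [0.543 0.522 0.126]
[418. 200.] [ 0.556 -0.632  0.023] [ 0.546 -0.643  0.02 ] [ 0.567 -0.618  0.031]
[382. 221.] [ 0.46  -0.468  0.108] [ 0.434 -0.5    0.023] [ 0.492 -0.442  0.125]
[171. 222.] [0.448 0.312 0.096] [0.425 0.294 0.024] [0.475 0.345 0.162]
[416. 226.] [ 0.45  -0.61   0.056] [ 0.44  -0.624  0.023] [ 0.461 -0.595  0.091]
[137. 231.] [0.417 0.455 0.043] [0.391 0.432 0.02 ] [0.442 0.501 0.061]
bench front edge x at cols [(240, np.float64(0.352)), (260, np.float64(0.353)), (330, np.float64(0.353)), (350, np.float64(0.351))]
```

View pics/crop0.png

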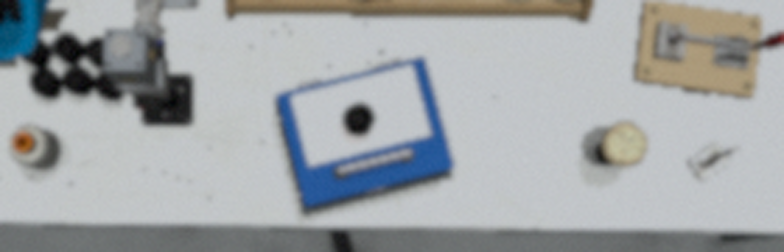

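The box centre is about (0.476,-0.126), with a yaw of +14.7°. The handle is at (0.486,-0.117) and the bar at (0.432,-0.1375). The press is at y>0.1, so a straight path from the right stays clear of it.

Request:
move_arm(
  plan=[
    [0,0,1,0,0,0,93],
    [0,0,0,0.94,-0.9,-0.1,93],
    [0,0,0,0.94,-0.9,-0.1,93],
    [0,0,0,0.94,-0.9,-0.1,93],
    [0,0,0,0.94,-0.9,-0.1,93],
    [0,0,0,0.94,-0.9,-0.1,93],
    [0,0,0,0.94,-0.9,-0.1,93],
    [0,0,0,0.94,-0.9,-0.1,93],
    [0,0,0,0.94,-0.9,-0.1,93],
    [0,0,0,0.94,-0.9,-0.1,93],
  ],
  force=15,
)

```text
t: 1.1
tool_pos: [0.3667, -0.3091, 0.2596]
orientation: [-3.115, -0.407, 0.001]
force: [0.2, -0.9, 0.0]
opening: 0.093
gripper_force: 0.0
```

Request:
move_arm(
  plan=[
    [0,0,0,0.94,-0.9,0,93],
    [0,0,0,0.94,-0.9,0,93],
    [0,0,0,0.94,-0.9,0,93],
    [0,0,0,0.94,-0.9,0,93],
    [0,0,0,0.94,-0.9,0,93],
    [0,0,0,0.94,-0.9,0,93],
    [0,0,0,0.94,-0.9,0,93],
    [0,0,0,0,0,0,93],
    [0,0,0,0,0,0,93],
    [0,0,0,0,0,0,93],
  ],
)

```text
t: 2.1
tool_pos: [0.4844, -0.1166, 0.2597]
orientation: [3.115, 0.407, -0.001]
force: [-0.2, -0.3, 0.3]
opening: 0.093
gripper_force: 0.0
```

```bash
cat >> h.py <<'E'
def go(x,y,z,yaw=None):
    """units to target: turn about tool z first (yaw of tool x, deg), then shift in the turned axes"""
    s=read_state(); M=R.from_rotvec(s['orientation']).as_matrix(); p=np.array(s['tool_pos'])
    cy=np.degrees(np.arctan2(M[1,0],M[0,0])); yaw=cy if yaw is None else yaw
    N=R.from_euler('z',yaw-cy,degrees=True).as_matrix()@M
    print('t',round(s['t'],2),'pos',p.round(4),'yaw',round(cy,2),'tilt',M[:,2].round(3),'q',np.round(s['q'],2),'open',round(s['opening'],4),'F',np.round(s['force'],1))
    print('turn z',round(-(yaw-cy)/6,2),'shift',(N.T@(np.array([x,y,z])-p)/.025).round(2))
E
python3 - <<'E'
from h import *
go(.486,-.117,.133,14.7)
c=cam('scene'); w=cloud(c)
hsv=cv2.cvtColor(c['frame'],cv2.COLOR_RGB2HSV)
save({'frame':cv2.resize(c['frame'][140:300,160:360],None,fx=3.5,fy=3.5)},'s1.png')
E
```

```text
t 2.1 pos [ 0.4844 -0.1166  0.2597] yaw 14.88 tilt [-0.001 -0.    -1.   ] q [-0.34 -0.16  1.73 -0.    1.57  0.97] open 0.093 F [-0.2 -0.3  0.3]
turn z 0.03 shift [0.06 0.03 5.07]
```

View pics/s1.png

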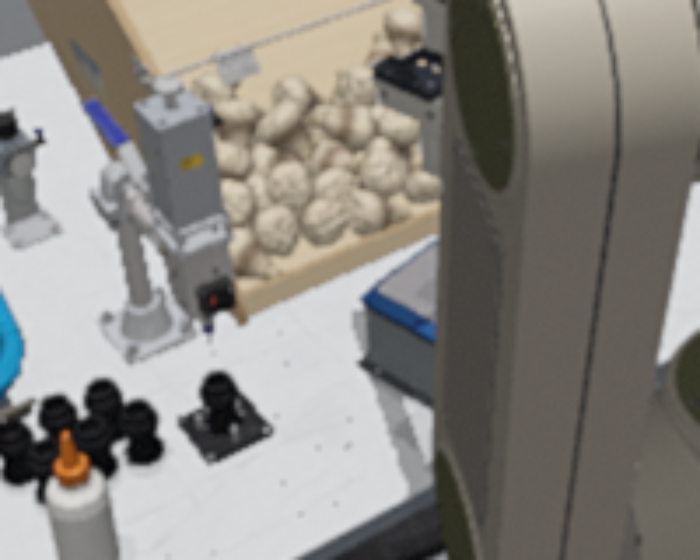

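The scene view is blocked by the upper arm and shows only the left corner of the lid, at about (400,300) in the crop. I'll descend on the top-view fix.

Request:
move_arm(
  plan=[
    [0,0,0,0.05,0,0.8,93],
    [0,0,0,0,0,0.8,93],
    [0,0,0,0,0,0.8,93],
    [0,0,0,0,0,0.8,93],
    [0,0,0,0,0,0.7,93],
    [0,0,0,0,0,0.6,93],
    [0,0,0,0,0,0.5,93],
    [0,0,0,0,0,0,93],
    [0,0,0,0,0,0,30],
    [0,0,0,0,0,0,30],
  ],
  force=15,
)

```text
t: 3.15
tool_pos: [0.4867, -0.1159, 0.136]
orientation: [3.114, 0.407, 0.002]
force: [0.3, -0.1, 0.7]
opening: 0.0812
gripper_force: 0.0
```

Request:
move_arm(
  plan=[
    [0,0,0,0,0,0,30],
    [0,0,0,0,0,0,30],
    [0,0,0,0,0,0,30],
    [0,0,0,0,0,0,30],
    [0,0,0,0,0,0,30],
    [0,0,0,0,0,0,30],
    [0,0,0,0,0,0,30],
    [0,0,0,0,0,0,30],
    [0,0,0,0,0,0,30],
    [0,0,0,0,0,0,30],
  ],
)

```text
t: 4.15
tool_pos: [0.4861, -0.1156, 0.1349]
orientation: [3.115, 0.407, -0.0]
force: [0.0, 0.4, 0.1]
opening: 0.0385
gripper_force: 15.0
```

Request:
move_arm(
  plan=[
    [0,0,0,0,0,-0.3,30],
    [0,0,0,0,0,-0.7,30],
    [0,0,0,0,0,-0.8,30],
    [0,0,0,0,0,-0.8,30],
    [0,0,0,0,0,-0.4,30],
    [0,0,0,0,0.5,0,30],
    [0,0,0,0.1,0.9,0,30],
    [0,0,0,0.1,0.9,0,30],
    [0,0,0,0.1,0.9,0,30],
    [0,0,0,0.1,0.9,0,30],
  ],
)

```text
t: 5.15
tool_pos: [0.5218, -0.2135, 0.2084]
orientation: [-3.114, -0.407, 0.002]
force: [-1.1, 0.5, 0.4]
opening: 0.038
gripper_force: 15.0
```

Request:
move_arm(
  plan=[
    [0,0,0,0.1,0.9,0,30],
    [0,0,0,0.1,0.9,0,30],
    [0,0,0,0.1,0.9,0,30],
    [0,0,0,0,0.9,0,30],
    [0,0,0,0,0.9,0,30],
    [0,0,0,0,0.5,0,30],
    [0,0,0,0,0,0,30],
    [0,0,0,0,0,0,30],
    [0,0,0,0,0,0,30],
    [0,0,0,0,0,0,30],
  ],
)

```text
t: 6.15
tool_pos: [0.5616, -0.3301, 0.2101]
orientation: [-3.115, -0.409, -0.0]
force: [0.5, -0.3, -0.8]
opening: 0.0383
gripper_force: 15.0
```

Run:
```python
from h import *
go(.56,-.33,.041)
c=cam('top'); w=cloud(c); save({'frame':cv2.resize(c['frame'][150:260,240:440],None,fx=3.5,fy=3.5)},'t2.png')
```

```text
t 6.15 pos [ 0.5616 -0.3301  0.2101] yaw 14.96 tilt [ 0.  0. -1.] q [-0.61  0.28  1.37  0.    1.49  0.7 ] open 0.0383 F [ 0.5 -0.3 -0.8]
turn z -0.0 shift [-0.06 -0.02  6.76]
```

View pics/t2.png

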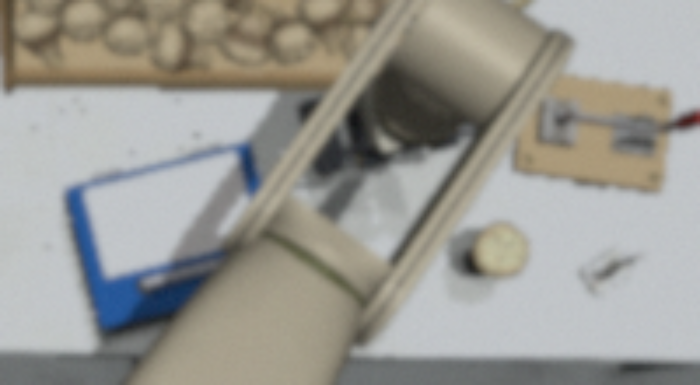

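The lid is clear: the mat at about (170,220) is empty. The place site under the gripper is free as well. Next I lower the handle.

Request:
move_arm(
  plan=[
    [0,0,0,0,0,0.5,30],
    [0,0,0,0,0,0.9,30],
    [0,0,0,0,0,0.9,30],
    [0,0,0,0,0,0.9,30],
    [0,0,0,0,0,0.9,30],
    [0,0,0,0,0,0.9,30],
    [0,0,0,0,0,0.8,30],
    [0,0,0,0,0,0.5,30],
    [0,0,0,0,0,0.3,30],
    [0,0,0,0,0,0,30],
  ],
)

```text
t: 7.2
tool_pos: [0.5608, -0.3304, 0.0437]
orientation: [-3.114, -0.407, 0.002]
force: [0.4, 0.8, 0.4]
opening: 0.0387
gripper_force: 15.0
```

Request:
move_arm(
  plan=[
    [0,0,0,0,0,0.04,30],
    [0,0,0,0,0,0.04,30],
    [0,0,0,0,0,0.04,30],
    [0,0,0,0,0,0,30],
    [0,0,0,0,0,0,30],
    [0,0,0,0,0,0,30],
    [0,0,0,0,0,0,30],
    [0,0,0,0,0,0,30],
    [0,0,0,0,0,0,30],
    [0,0,0,0,0,0,30],
  ],
)

```text
t: 8.2
tool_pos: [0.5615, -0.331, 0.0419]
orientation: [-3.115, -0.407, 0.0]
force: [0.2, 0.0, 0.0]
opening: 0.0383
gripper_force: 15.0
```

Request:
move_arm(
  plan=[
    [0,0,0,0,0,0.04,30],
    [0,0,0,0,0,0.03,30],
    [0,0,0,0,0,0,30],
    [0,0,0,0,0,0,30],
    [0,0,0,0,0,0,30],
    [0,0,0,0,0,0,30],
    [0,0,0,0,0,0,30],
    [0,0,0,0,0,0,30],
    [0,0,0,0,0,0,30],
    [0,0,0,0,0,0,30],
  ],
)

```text
t: 9.2
tool_pos: [0.5615, -0.331, 0.0402]
orientation: [3.115, 0.407, -0.0]
force: [-0.0, 0.6, -0.5]
opening: 0.0384
gripper_force: 15.0
```

Request:
move_arm(
  plan=[
    [0,0,0,0,0,0.02,30],
    [0,0,0,0,0,0.02,30],
    [0,0,0,0,0,0.02,30],
    [0,0,0,0,0,0,30],
    [0,0,0,0,0,0,30],
    [0,0,0,0,0,0,30],
    [0,0,0,0,0,0,30],
    [0,0,0,0,0,0,30],
    [0,0,0,0,0,0,30],
    [0,0,0,0,0,0,30],
  ],
)

```text
t: 10.2
tool_pos: [0.5618, -0.3311, 0.0399]
orientation: [3.115, 0.407, 0.001]
force: [-2.2, 2.7, 8.0]
opening: 0.0383
gripper_force: 15.0
```

Contact (8 N). I'll release to 70 mm slowly, then lift.

Request:
move_arm(
  plan=[
    [0,0,0,0,0,-0.03,30],
    [0,0,0,0,0,0,38],
    [0,0,0,0,0,0,44],
    [0,0,0,0,0,0,55],
    [0,0,0,0,0,0,70],
    [0,0,0,0,0,0,80],
    [0,0,0,0,0,0,80],
    [0,0,0,0,0,0,80],
    [0,0,0,0,0,0,80],
    [0,0,0,0,0,0,80],
  ],
)

```text
t: 11.2
tool_pos: [0.5615, -0.331, 0.0394]
orientation: [3.115, 0.407, 0.0]
force: [-0.0, 0.3, 0.1]
opening: 0.0801
gripper_force: 0.0
```

Request:
move_arm(
  plan=[
    [0,0,0,0,0,-0.3,80],
    [0,0,0,0,0,-0.6,80],
    [0,0,0,0,0,-0.9,80],
    [0,0,0,0,0,-0.9,80],
    [0,0,0,0,0,-0.9,80],
    [0,0,0,0,0,-0.9,80],
    [0,0,0,0,0,-0.9,80],
    [0,0,0,0,0,-0.9,80],
    [0,0,0,0,0,-0.9,80],
    [0,0,0,0,0,-0.5,80],
  ],
)

```text
t: 12.2
tool_pos: [0.5624, -0.3316, 0.2363]
orientation: [3.112, 0.407, 0.006]
force: [-0.2, -0.1, 0.6]
opening: 0.0799
gripper_force: 0.0
```

Run:
```python
from h import *
go(.4323,-.1375,.22); go(.4323,-.1375,.131,104.7)
```

```text
t 12.2 pos [ 0.5624 -0.3316  0.2363] yaw 14.9 tilt [ 0.004 -0.003 -1.   ] q [-0.61  0.27  1.33  0.    1.53  0.7 ] open 0.0799 F [-0.2 -0.1  0.6]
turn z -0.0 shift [-3.03 -8.84  0.61]
t 12.2 pos [ 0.5624 -0.3316  0.2363] yaw 14.9 tilt [ 0.004 -0.003 -1.   ] q [-0.61  0.27  1.33  0.    1.53  0.7 ] open 0.0799 F [-0.2 -0.1  0.6]
turn z -14.97 shift [ 8.82 -3.08  4.23]
```

Now the shift toward the bar, at height, followed by the 90° turn (15 rows).

Request:
move_arm(
  plan=[
    [0,0,0,-0.3,-0.88,0,80],
    [0,0,0,-0.3,-0.88,0,80],
    [0,0,0,-0.3,-0.88,0,80],
    [0,0,0,-0.3,-0.88,0,80],
    [0,0,0,-0.3,-0.88,0,80],
    [0,0,0,-0.3,-0.88,0,80],
    [0,0,0,-0.3,-0.88,0,80],
    [0,0,0,-0.3,-0.88,0,80],
    [0,0,0,-0.3,-0.88,0,80],
    [0,0,0,-0.3,-0.88,0,80],
  ],
)

```text
t: 13.2
tool_pos: [0.4318, -0.1369, 0.2324]
orientation: [3.115, 0.407, 0.001]
force: [-0.2, -0.4, 0.1]
opening: 0.0795
gripper_force: 0.0
```

Request:
move_arm(
  plan=[
    [0,0,-1,0,0,0,80],
    [0,0,-1,0,0,0,80],
    [0,0,-1,0,0,0,80],
    [0,0,-1,0,0,0,80],
    [0,0,-1,0,0,0,80],
    [0,0,-1,0,0,0,80],
    [0,0,-1,0,0,0,80],
    [0,0,-1,0,0,0,80],
    [0,0,-1,0,0,0,80],
    [0,0,-1,0,0,0,80],
  ],
)

```text
t: 14.2
tool_pos: [0.4324, -0.1376, 0.2325]
orientation: [2.489, 1.915, 0.0]
force: [-0.3, 0.7, 0.6]
opening: 0.0801
gripper_force: 0.0
```

Request:
move_arm(
  plan=[
    [0,0,-1,0,0,0,60],
    [0,0,-1,0,0,0,60],
    [0,0,-1,0,0,0,60],
    [0,0,-1,0,0,0,60],
    [0,0,-1,0,0,0,60],
    [0,0,0,0,0,0.5,60],
    [0,0,0,0,0,0.5,60],
    [0,0,0,0,0,0,60],
    [0,0,0,0,0,0,60],
    [0,0,0,0,0,0,60],
  ],
)

```text
t: 15.2
tool_pos: [0.4325, -0.1377, 0.2071]
orientation: [1.916, 2.49, 0.0]
force: [-0.6, 0.0, -0.1]
opening: 0.0597
gripper_force: 0.0
```

Run:
```python
from h import *
go(.4323,-.1375,.131,104.7)
c=cam('top'); w=cloud(c); f=c['frame']
hsv=cv2.cvtColor(f,cv2.COLOR_RGB2HSV)
roi=np.zeros(f.shape[:2],bool); roi[165:230,300:375]=1
m=roi&(w[...,2]>.02)&(w[...,2]<.08)&(hsv[...,2]<80)
k=w[m&(w[...,1]<-.28)]; print(len(k),np.median(k,0) if len(k) else 0,k.min(0),k.max(0))
save({'frame':cv2.resize(f[150:260,240:440],None,fx=3.5,fy=3.5)},'t3.png')
c=cam('scene'); save({'frame':cv2.resize(c['frame'][140:300,160:360],None,fx=3.5,fy=3.5)},'s3.png')
```

```text
t 15.2 pos [ 0.4325 -0.1377  0.2071] yaw 104.85 tilt [ 0. -0. -1.] q [-0.42 -0.26  1.92  0.    1.48 -0.68] open 0.0597 F [-0.6  0.  -0.1]
turn z 0.03 shift [ 0.01 -0.01  3.04]
66 [ 0.55742725 -0.33106274  0.05082247] [ 0.45588124 -0.45438869  0.02307395] [ 0.68315198 -0.31351753  0.06965974]
```

View pics/t3.png

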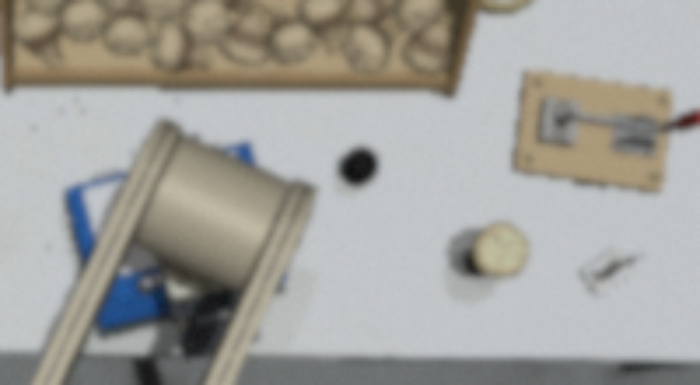

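The handle stands upright at (358,166), well clear of the box, and the brush and gauge are untouched. Next I go down onto the bar.

Request:
move_arm(
  plan=[
    [0,0,0,0,0,0.4,60],
    [0,0,0,0,0,0.5,60],
    [0,0,0,0,0,0.5,60],
    [0,0,0,0,0,0.5,60],
    [0,0,0,0,0,0.5,60],
    [0,0,0,0,0,0.4,60],
    [0,0,0,0,0,0.25,60],
    [0,0,0,0,0,0,60],
    [0,0,0,0,0,0,40],
    [0,0,0,0,0,0,25],
  ],
  force=10,
)

```text
t: 16.3
tool_pos: [0.4329, -0.1378, 0.1314]
orientation: [1.914, 2.49, 0.0]
force: [0.4, 0.4, -0.7]
opening: 0.0483
gripper_force: 0.0
```

Request:
move_arm(
  plan=[
    [0,0,0,0,0,0,16],
    [0,0,0,0,0,0,12],
    [0,0,0,0,0,0,8],
    [0,0,0,0,0,0,4],
    [0,0,0,0,0,0,4],
    [0,0,0,0,0,0,4],
    [0,0,0,0,0,0,4],
    [0,0,0,0,0,0,4],
    [0,0,0,0,0,0,4],
    [0,0,0,0,0,0,4],
  ],
)

```text
t: 17.3
tool_pos: [0.4323, -0.1377, 0.1307]
orientation: [-1.915, -2.491, 0.0]
force: [-3.9, -1.0, 3.7]
opening: 0.0117
gripper_force: 10.0
```

Run:
```python
from h import *
go(.4323,-.1375,.131,104.7)
```

```text
t 17.3 pos [ 0.4323 -0.1377  0.1307] yaw 104.9 tilt [-0. -0. -1.] q [-0.42 -0.2   2.01 -0.    1.33 -0.68] open 0.0117 F [-3.9 -1.   3.7]
turn z 0.03 shift [ 0.01  0.   -0.01]
```

Request:
move_arm(
  plan=[
    [0,0,0,0,0,0,4],
    [0,0,0,0,0,0,4],
    [0,0,0,0,0,0,4],
    [0,0,0,0,0.01,-0.03,4],
    [0,0,0,0,0.01,-0.03,4],
    [0,0,0,0,0.01,-0.03,4],
    [0,0,0,0,0.01,-0.03,4],
    [0,0,0,0,0,0,4],
    [0,0,0,0,0,0,4],
    [0,0,0,0,0,0,4],
  ],
  force=45,
)

```text
t: 18.3
tool_pos: [0.4329, -0.1374, 0.1327]
orientation: [-1.914, -2.49, 0.001]
force: [-0.1, -5.7, -9.9]
opening: 0.0105
gripper_force: 45.0
```

Request:
move_arm(
  plan=[
    [0,0,0,0,0.01,-0.03,4],
    [0,0,0,0,0.01,-0.03,4],
    [0,0,0,0,0.01,-0.03,4],
    [0,0,0,0,0.01,-0.03,4],
    [0,0,0,0,0.01,-0.03,4],
    [0,0,0,0,0,0,4],
    [0,0,0,0,0,0,4],
    [0,0,0,0,0,0,4],
    [0,0,0,0,0,0,4],
    [0,0,0,0,0,0,4],
  ],
)

```text
t: 19.3
tool_pos: [0.4351, -0.137, 0.1379]
orientation: [1.914, 2.49, 0.001]
force: [1.2, -0.1, -0.3]
opening: 0.0105
gripper_force: 45.0
```

Request:
move_arm(
  plan=[
    [0,0,0,0,0.03,-0.06,4],
    [0,0,0,0,0.03,-0.06,4],
    [0,0,0,0,0.03,-0.06,4],
    [0,0,0,0,0.03,-0.06,4],
    [0,0,0,0,0.03,-0.06,4],
    [0,0,0,0,0.03,-0.06,4],
    [0,0,0,0,0.03,-0.06,4],
    [0,0,0,0,0.03,-0.06,4],
    [0,0,0,0,0,0,4],
    [0,0,0,0,0,0,4],
  ],
)

```text
t: 20.3
tool_pos: [0.4404, -0.1355, 0.1496]
orientation: [-1.915, -2.491, -0.0]
force: [-0.1, -1.9, -4.5]
opening: 0.0104
gripper_force: 45.0
```

Run:
```python
from h import *
go(.4323,-.1375,.130)
s=read_state();print(s['force'],s['wrist_torque'])
c=cam('top'); w=cloud(c); f=c['frame']
hsv=cv2.cvtColor(f,cv2.COLOR_RGB2HSV)
m=(hsv[...,0]>100)&(hsv[...,0]<125)&(hsv[...,1]>130)
k=w[m&(w[...,2]>.08)&(w[...,2]<.14)&(w[...,0]<.6)&(abs(w[...,1]+.126)<.13)]
a=np.radians(14.7); lx=(k[:,:2]-[.476,-.126])@[np.cos(a),np.sin(a)]
print(len(k),lx.min(),lx.max())
# lid top plane through hinge: height vs distance from hinge
d=75-lx*1000; P=np.polyfit(d,k[:,2]*1000,1)
r=k[:,2]*1000-np.polyval(P,d); g=abs(r)<6; P=np.polyfit(d[g],k[g,2]*1000,1)
print('slope rad',np.arctan(P[0]),'z at hinge',P[1],g.sum(),'front gap',153*np.sin(np.arctan(P[0])))
d0=np.load('c0.npz');w0=d0['ta'];h0=cv2.cvtColor(d0['fa'],cv2.COLOR_RGB2HSV)
m=(h0[...,0]>100)&(h0[...,0]<125)&(h0[...,1]>130)
k=w0[m&(w0[...,2]>.08)&(w0[...,2]<.14)&(w0[...,0]<.6)&(abs(w0[...,1]+.126)<.13)]
d=75-1000*((k[:,:2]-[.476,-.126])@[np.cos(a),np.sin(a)]); print('before',np.polyfit(d,k[:,2]*1000,1))
save({'frame':cv2.resize(f[150:260,240:440],None,fx=3.5,fy=3.5)},'t4.png')
```

```text
t 20.3 pos [ 0.4404 -0.1355  0.1496] yaw 104.9 tilt [ 0.  0. -1.] q [-0.41 -0.2   1.97  0.    1.37 -0.67] open 0.0104 F [-0.1 -1.9 -4.5]
turn z -0.0 shift [ 0.01 -0.33  0.78]
[-0.09267773 -1.91553956 -4.54734378] [-0.24347593  0.06763895  0.06090451]
252 -0.07770586061402826 0.07084239692893746
slope rad 0.147231398601272 z at hinge 96.3703888918852 208 front gap 22.445107688048616
before [1.45474878e-03 9.53484081e+01]
```

View pics/t4.png

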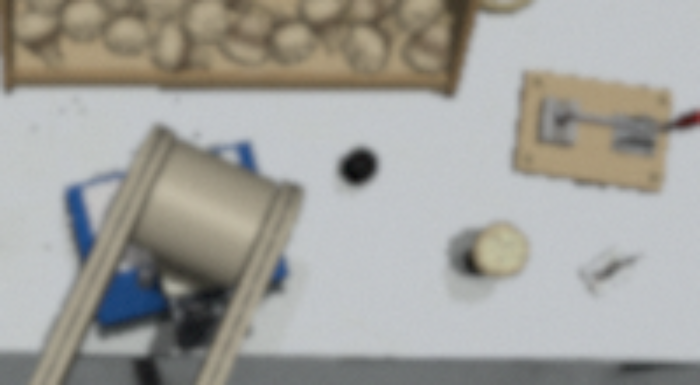

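The lid is held partly open, and the bystanders and the handle at (358,166) are unchanged. The kinematics say about 25 mm and the depth fit about 22 mm. I'll refine with averaged frames.

Run:
```python
from h import *
d0=np.load('c0.npz');a=np.radians(14.7)
def an(w,f):
    h=cv2.cvtColor(f,cv2.COLOR_RGB2HSV)
    m=(h[...,0]>100)&(h[...,0]<125)&(h[...,1]>130)
    m=cv2.erode(m.astype(np.uint8),np.ones((3,3)))>0
    k=w[m&(w[...,2]>.08)&(w[...,2]<.14)&(w[...,0]<.6)&(abs(w[...,1]+.126)<.13)]
    q=k[:,:2]-[.476,-.126]; d=75-1000*(q@[np.cos(a),np.sin(a)]); z=k[:,2]*1000-85
    g=d>90
    # closed top: point (d,10); angle from atan2(z,d)-atan2(10,r)
    th=np.arctan2(z[g],d[g])-np.arcsin(10/np.hypot(d[g],z[g]))
    return np.median(th),th.std(),g.sum()
print('before',an(d0['ta'],d0['fa']))
for i in range(4):
    c=cam('top'); r=an(cloud(c),c['frame']); print(r,153*np.sin(r[0]))
# side view: scene camera, left visible front corner of the lid
c=cam('scene'); w=cloud(c); print(an(w,c['frame']),'ref',an(d0['tb'],d0['fb']))
go(.44,-.135,.15)
```

```text
before (np.float64(0.005346813629862904), np.float64(0.028213629280740043), np.int64(362))
(np.float64(0.15719223835965684), np.float64(0.02372267449842058), np.int64(110)) 23.951489554934376
(np.float64(0.15951192249982427), np.float64(0.024839886056037572), np.int64(111)) 24.301960667563083
(np.float64(0.16083429173582137), np.float64(0.02313761576876411), np.int64(111)) 24.50169335537867
(np.float64(0.15666342061654476), np.float64(0.022799219896023966), np.int64(107)) 23.871574646183998
(np.float64(nan), np.float64(nan), np.int64(0)) ref (np.float64(0.015182549019910785), np.float64(0.023272566929106637), np.int64(12))
t 20.6 pos [ 0.4403 -0.1355  0.1494] yaw 104.9 tilt [-0.  0. -1.] q [-0.41 -0.2   1.97  0.    1.37 -0.67] open 0.0105 F [ 1.2 -1.5 -3.9]
turn z -0.0 shift [ 0.02 -0.01 -0.02]
  return _methods._mean(a, axis=axis, dtype=dtype,
  ret = ret.dtype.type(ret / rcount)
  ret = _var(a, axis=axis, dtype=dtype, out=out, ddof=ddof,
  arrmean = um.true_divide(arrmean, div, out=arrmean,
  ret = ret.dtype.type(ret / rcount)
```

The corrected estimates are about 23.5 to 25 mm. I'll raise the bar by 0.75 mm and settle.

Request:
move_arm(
  plan=[
    [0,0,0,0,0.015,-0.03,4],
    [0,0,0,0,0,0,4],
    [0,0,0,0,0,0,4],
    [0,0,0,0,0,0,4],
    [0,0,0,0,0,0,4],
    [0,0,0,0,0,0,4],
    [0,0,0,0,0,0,4],
    [0,0,0,0,0,0,4],
    [0,0,0,0,0,0,4],
    [0,0,0,0,0,0,4],
  ],
)

```text
t: 21.6
tool_pos: [0.4407, -0.1354, 0.1501]
orientation: [-1.914, -2.491, 0.0]
force: [-0.4, -0.7, -4.1]
opening: 0.0109
gripper_force: 45.0
```

Run:
```python
from h import *
go(.44,-.135,.15); print(close_job())
```

```text
t 21.6 pos [ 0.4407 -0.1354  0.1501] yaw 104.9 tilt [-0.  0. -1.] q [-0.41 -0.2   1.97  0.    1.37 -0.67] open 0.0109 F [-0.4 -0.7 -4.1]
turn z -0.0 shift [ 0.02 -0.02  0.01]
the job is handed in; nothing more can be done
None
```

The job is handed in at 21.6 s: the brush handle stands upright on the bench clear of the box, and the arm is holding the lid by its bar with an estimated front gap of 24–26 mm; I saw no sign that the bystanders near the box moved, though I did not re-check the glue bottle and knot.

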